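Pin the display case halves together

ROBOT

A 7-joint arm with a two-finger parallel gripper is mounted at the origin on the work surface. World frame = base frame: x ahead of the robot, y to its left, z up, the work surface at z = 0. Lengths are in m, angles in rad, forces in N, time in s.
With the tool pointing down it reaches from about 0.4 to 0.9 m from the base axis. Payload 5.5 kg.
Tool frame: the origin (TCP) lies midway between the tips of the shut fingers; the grasp point (between the pads) lies 19 mm behind it (manip.grip_depth is the distance from the TCP to the grasp point, in m); z points along the fingers, x is the direction in which the jaws open and shut, and the axes are right-handed (so a half turn about z gives the same grasp; the last joint's range is limited). The gripper opens to 92 mm and grips with 3 to 60 N. Pads are 19 mm wide; open, the fingers measure 130 mm over their backs; the gripper's body (75 mm by 190 mm) begins 47 mm behind the grasp point.
Start: joints at [1.417, 0.501, -0.427, 1.55, 0.221, 1.138, -0.21], TCP at [0.263, -0.594, 0.227] pointing down, gripper open.
Joint ranges: [-2.88, 2.88], [-0.31, 2.03], [-1.54, 1.56], [0.2, 2.42], [-1.41, 4.55], [0.19, 2.02], [-2.57, 2.57]. Speed limits (rad/s): [2.57, 2.57, 3.14, 3.14, 3.14, 3.14, 3.14].

INTERFACE

Orientations are given as a unit quaternion [x, y, z, w].
In Python, from bench import manip, effector, viewer gives the robot as it stands. Calls block until the motion is done:
- manip.move_pose(position, orientation): joint-space move of the TCP to a pose.
- manip.servo_line(position, ori=None, vel=0.15): straight line of the TCP; ori=None keeps the orientation; vel is the mean speed in m/s.
- manip.movej(angles): joint-space move.
- effector.open_jaws() and effector.close(f_grip=None): open the fingers fully, or close them until they stop; f_grip is the grip in N (None keeps the last).
- manip.sleep(seconds).
- manip.solve_ik(position, orientation): joint angles nearest the present ones, or None.
- viewer.get_image(name): name is "scene" or "top" or "wrist"; returns the picture (480x640x3 uint8, red, green, blue); there is no depth.
- viewer.get_calibration(name): a dict with "vfov" (degrees; the focal length in pixels is half the picture's height over the tangent of half this angle, whatever the lens; pixels are square), "cx", "cy" (the principal point, pixels), "eye" and "attitude" of the camera in the world. Camera axes: x right, y down, z forward; pixel columns grow to the right and rows downward; lengths in m; the calibration is good to about 2 mm. The wrist camera is an equidistant fisheye: a pixel r from the principal point sees the ray r / f radians off the axis. A picture is of the moment at which its call begins: read the wrist's pose just before it. get_calibration takes no time and is no camera call; for the wrist camera it gives the pose at the moment of the call.
A pose or a line that the arm cannot do raises manip.PlanningError and nothing moves.
- manip.hand_in(): hands the job in, once; it reports no verdict.
Readings, each from a call of its own:
- manip.current_clock(): time.
- manip.current_q(): joint angles.
- manip.current_joint_velocities(): joint speeds.
- manip.current_tau(): joint torques, N m.
- manip.current_tool_pos(): TCP position.
- manip.current_tcp_rot(): TCP orientation.
- manip.current_force(): force on the tool from outside, world axes, zero at the start.
- manip.current_wrist_torque(): the same for the moment, N m.
- manip.current_finger_gap(): finger opening in m.
Only numpy, scipy, OpenCV 4.12 (cv2) and the standard library are available. Lean on these libraries where they do the work, as an engineer would, in place of code of your own. Each camera call takes 0.05 s, during which the arm holds its last target.

TASK

Set up the folding earring case on the market stall: slide the loose half up against the half that is screwed to the counter, side against side with the fronts facing the same way, and thread the hinge pin down through all four knuckles until its collar is fully home on the top knuckle. Keep the case standing on its feet, leave the other stock where it is, and let go of everything at the end.

Things in the scene. Friction and masses are not known exactly. Their poses are not given: they have to be found in the camera images.
- case_fixed: Half of a dark wooden display case, screwed to the counter; 170 mm wide (y), 120 deep (x), 120 high. Origin: centre of underside; z up, +x out of its glazed front (away from the robot), +y to its left. The flat side at y = -85 mm meets the other half. Its two steel hinge knuckles stand ahead of the front on arms, axis at x = 92, y = -85 mm; they reach 14 mm past that side.
- fixed_bore (a point): Hinge axis at the mouth of the fixed half's top knuckle, 110 mm above the counter. All four knuckles are upright barrels, 28 mm wide with a plain 14 mm bore, in one line when the case is set up. Heights above the counter: first (fixed half) 84 to 110 mm, second (loose half) 60 to 80, third (fixed) 36 to 56, fourth (loose) 12 to 32.
- case_loose: The other half, same box and size, 0.5 to 1 kg, standing on four felt feet (friction 0.3 to 0.4), not fixed: too deep to grip, pushed on its outer side, back or glazed front, best below 90 mm. Origin: centre of underside; z up, +x out of its front, +y to its left. Its flat side at y = +85 mm goes against the fixed half; its two knuckles reach 14 mm past that side.
- loose_nominal (a point): Where the loose half's hinge axis would be nominally, at the top of its upper knuckle (x = 92, y = 85, z = 80 mm on it). Its knuckle arms sit in slotted screw holes: both knuckles really stand up to 6 mm forward or back of this (along the half's x), the same all through a run, unreported, and not to be shifted by hand. Sideways it is true: right when the two sides touch.
- pin_grip (a point): Middle of the hinge pin's wooden handle, to be gripped; z up along the pin. The handle is round, 18 mm thick, its top 20 mm above this point. Below it: steel collar (22 mm wide, underside 38 mm below), then a 12 mm shaft to the tip 140 mm below, its last 4 mm tapering to 8.4 mm. 150 g. Standing in the first knuckle on top of the second, it drops in once the second comes under it.
- pin_block: Low wooden block, fixed, 96 (x) x 50 x 50 mm; origin: centre of underside. The hinge pin stands upright, loose and 40 mm deep in its middle hole; the two other holes are empty.
- ring_cone: Bystander: light wooden ring cone, 64 mm wide, 92 mm high; origin at the centre of its underside.
- tray: Bystander: wooden compartment tray with jewellery, 100 x 200 x 32 mm; origin at the centre of its underside.
- bangle: Bystander: wooden bangle lying flat, 76 mm across, 24 mm high; origin at the centre of its underside.
Things that resemble listed ones, but are neither listed nor needed, are in the scene too. Leave any orange look-alike of the case_loose alone.

How it is judged:
By the outcome, as a careful person would: the job done as asked, in the order asked, and still so for the second after the job is handed in, with the robot touching nothing.
It also fails if it takes over 72 s, if anything falls off the work surface, if the arm or the gripper's body presses on something with over 40 N, if the wrist force passes 120 N, or if a joint passes its speed limit or range.

## Working session

There is one attempt and no reset: what is moved stays moved. The work goes in short steps, each a Python script; the robot and the scene stay as the last script left them, time stands still between calls to the robot, and variables do not carry over. Pictures are saved under pics/ and viewed, and the job is handed in when it is done.

```bash
mkdir -p pics; ls
python3 - <<'E'
from bench import manip, effector, viewer
import cv2
for n in ["scene","top","wrist"]:
    print(n,viewer.get_calibration(n))
    cv2.imwrite(f"pics/{n}0.png",viewer.get_image(n)[:,:,::-1])
print(manip.current_clock(),manip.current_tool_pos(),manip.current_tcp_rot(),manip.grip_depth)
E
```

```text
pics
scene {'vfov': 56.39376093692822, 'cx': 324.6237757398967, 'cy': 246.65902871569864, 'eye': array([0.89503868, 0.47200103, 0.9541633 ]), 'attitude': array([ 0.23476545,  0.91055879, -0.3309808 , -0.07886435])}
top {'vfov': 52.79992438912346, 'cx': 314.1583108692616, 'cy': 239.5089784183903, 'eye': array([ 0.41732288, -0.14885226,  1.25719506]), 'attitude': array([-0.70577257,  0.70612125, -0.04115248,  0.03980377])}
wrist {'vfov': 65.70646984690485, 'cx': 318.3488328171562, 'cy': 236.01238651936643, 'eye': array([ 0.33676485, -0.5621568 ,  0.38367235]), 'attitude': array([ 0.82901872, -0.53881843, -0.08244557,  0.12492154])}
0.15 [ 0.26286703 -0.59386081  0.22588542] [ 8.38103328e-01 -5.45510952e-01 -6.46127660e-04 -4.42734396e-04] 0.0188
```

View pics/scene0.png

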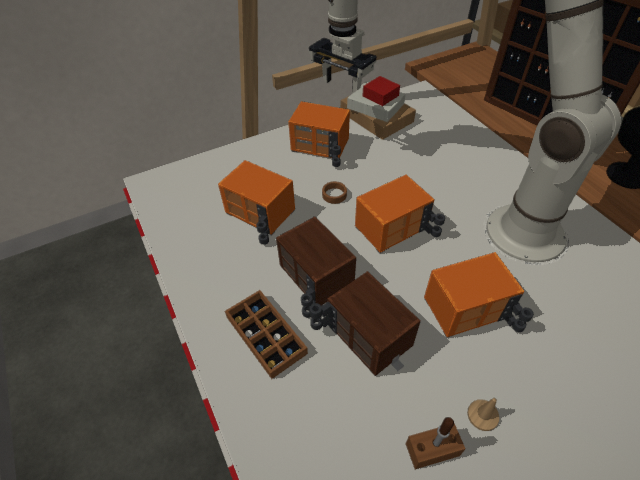

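View pics/top0.png

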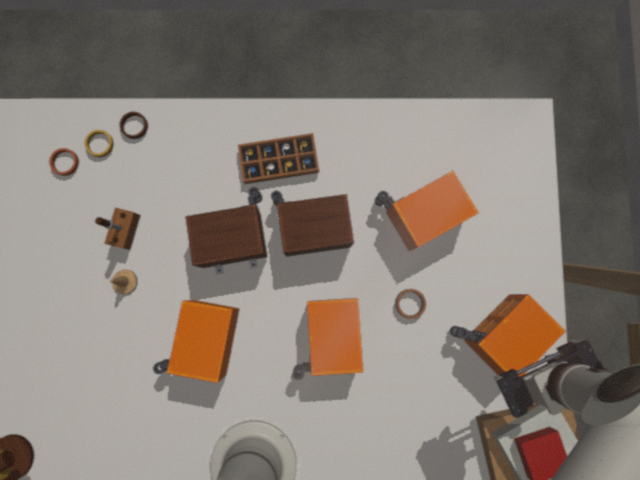

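View pics/wrist0.png

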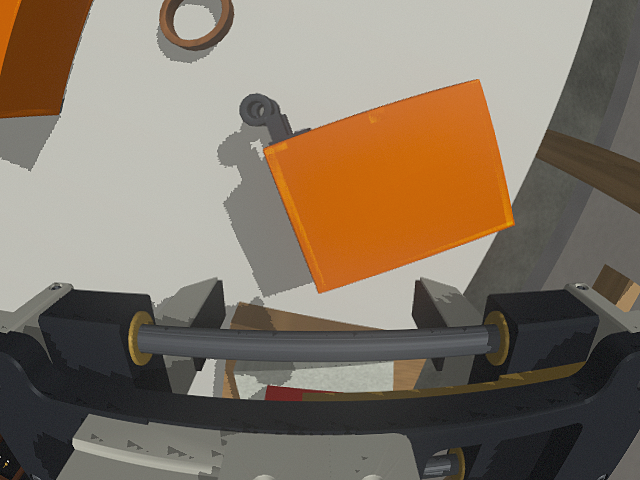

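The top view shows the fixed dark half at about (226,236), screwed down by two tabs at its back, and the loose dark half at about (315,224). The pin stands in its block at about (120,228), the cone is at (124,281) and the tray at (279,158). Next I'll enlarge these.

```bash
cat > h.py <<'E'
from bench import manip, effector, viewer
import numpy as np, cv2
from scipy.spatial.transform import Rotation as R
def ray(n,u,v,c=None):
    c=c or viewer.get_calibration(n); f=240/np.tan(np.radians(c['vfov']/2))
    a,b=u-c['cx'],v-c['cy']
    if n=='wrist':
        r=np.hypot(a,b); t=r/f; d=np.array([a/r*np.sin(t),b/r*np.sin(t),np.cos(t)]) if r>0 else np.array([0,0,1.])
    else: d=np.array([a/f,b/f,1.])
    return np.array(c['eye']),R.from_quat(c['attitude']).apply(d)
def at_z(n,u,v,z,c=None):
    e,d=ray(n,u,v,c); return e+d*(z-e[2])/d[2]
def proj(n,P,c=None):
    c=c or viewer.get_calibration(n); f=240/np.tan(np.radians(c['vfov']/2))
    p=R.from_quat(c['attitude']).inv().apply(np.array(P)-c['eye'])
    if n=='wrist':
        r=np.hypot(p[...,0],p[...,1]);t=np.arctan2(r,p[...,2]);k=f*t/r
        return np.stack([c['cx']+k*p[...,0],c['cy']+k*p[...,1]],-1)
    return np.stack([c['cx']+f*p[...,0]/p[...,2],c['cy']+f*p[...,1]/p[...,2]],-1)
def tri(n1,p1,n2,p2,c1=None,c2=None):
    e1,d1=ray(n1,*p1,c1);e2,d2=ray(n2,*p2,c2)
    d1/=np.linalg.norm(d1);d2/=np.linalg.norm(d2)
    s=np.linalg.lstsq(np.stack([d1,-d2],1),e2-e1,rcond=None)[0]
    a,b=e1+d1*s[0],e2+d2*s[1]; return (a+b)/2,np.linalg.norm(a-b)
def crop(img,x0,y0,w,h,s,fn):
    o=cv2.resize(img[y0:y0+h,x0:x0+w],None,fx=s,fy=s,interpolation=cv2.INTER_CUBIC)
    for k in range(0,w,20): cv2.putText(o,str(x0+k),(int(k*s),8),0,.3,(0,0,255));cv2.line(o,(int(k*s),0),(int(k*s),4),(0,0,255))
    for k in range(0,h,20): cv2.putText(o,str(y0+k),(0,int(k*s)),0,.3,(0,0,255));cv2.line(o,(0,int(k*s)),(4,int(k*s)),(0,0,255))
    cv2.imwrite(fn,o)
def snap(n,fn):
    c=viewer.get_calibration(n); im=viewer.get_image(n)[:,:,::-1].copy(); cv2.imwrite(fn,im); return im,c
E
python3 - <<'E'
from h import *
t=cv2.imread('pics/top0.png');s=cv2.imread('pics/scene0.png')
crop(t,180,180,180,100,4.4,'pics/a.png')
crop(t,85,200,70,100,6,'pics/b.png')
crop(s,270,210,160,165,3.6,'pics/c.png')
crop(s,395,380,120,95,6,'pics/d.png')
E
```

```text
(no output)
```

View pics/a.png

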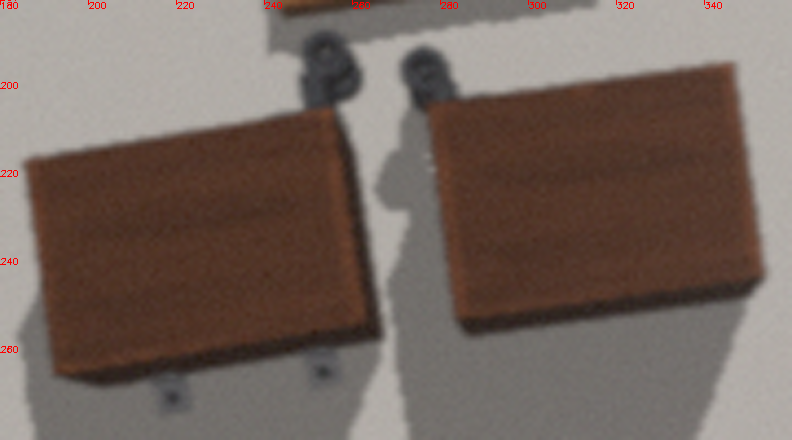

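View pics/b.png

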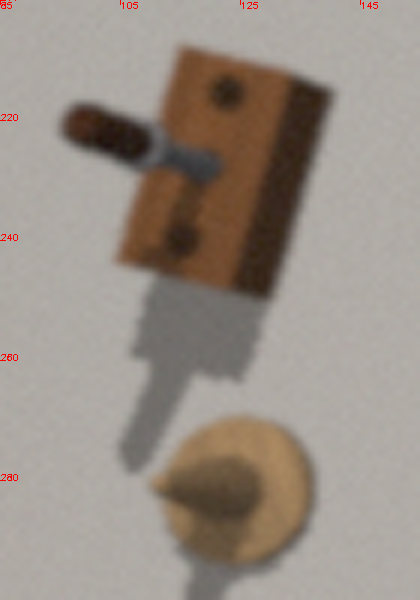

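View pics/c.png

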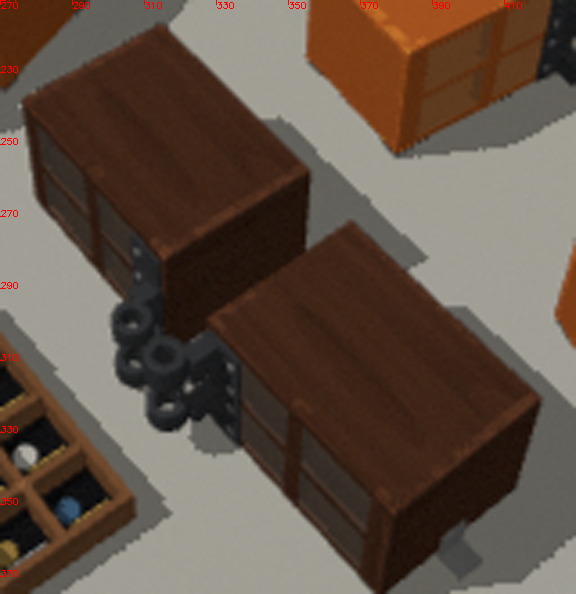

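View pics/d.png

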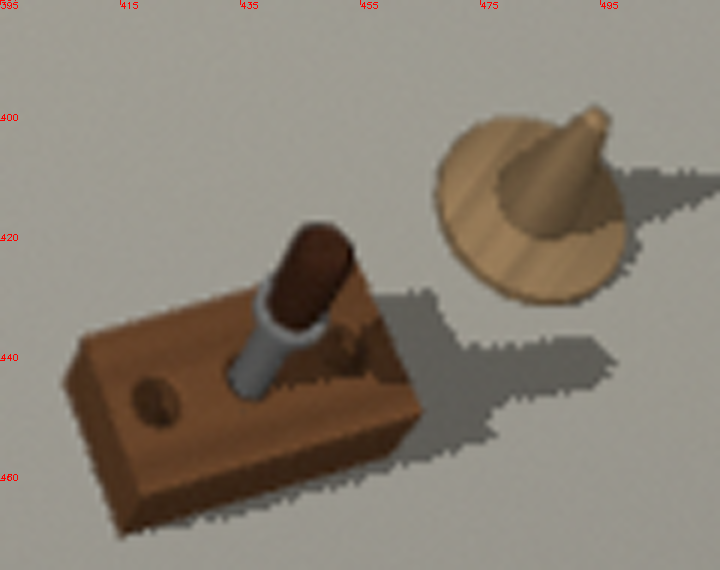

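```bash
cat > fit.py <<'E'
from h import *
from scipy.optimize import least_squares
def fit(obs,calib={},w=.085,d=.06,z=.12,p0=(.5,-.1,0)):
    # obs: {cam: [(local pt, px)]}
    loc=lambda p,L:np.array([p[0]+np.cos(p[2])*L[0]-np.sin(p[2])*L[1],p[1]+np.sin(p[2])*L[0]+np.cos(p[2])*L[1],L[2]])
    def f(p): return np.concatenate([proj(n,loc(p,L),calib.get(n))-np.array(u) for n in obs for L,u in obs[n]])
    r=least_squares(f,p0); return r.x,r.fun.reshape(-1,2),loc
E
python3 - <<'E'
from fit import *
FL,FR,BR,BL=[(.06,.085,.12),(.06,-.085,.12),(-.06,-.085,.12),(-.06,.085,.12)]
F={'top':[(FL,(185.7,216.4)),(FR,(255.5,204.5)),(BR,(263.4,253.9)),(BL,(192.5,265.2))],
'scene':[(FR,(327.5,298.3)),(BR,(367.2,271.7)),(BL,(420,321.7)),(FL,(377,351.7))]}
L={'top':[(FL,(277.7,203.4)),(FR,(346.6,194.8)),(BR,(353.4,243.2)),(BL,(284.5,252.7))],
'scene':[(FR,(277,239.2)),(BR,(314.4,217)),(BL,(355.6,257.8)),(FL,(314.4,280.8))]}
for nm,o in (('F',F),('L',L)):
  for sub in (o,{'top':o['top']},{'scene':o['scene']}):
    x,r,loc=fit(sub); print(nm,x.round(4),np.degrees(x[2]).round(2)); 
    if len(sub)==2: print(r.round(1).tolist())
x,_,loc=fit(F); print('bore',loc(x,(.092,-.085,.11)))
# knuckles
P=lambda u,s,o:(u[0]/s+o[0],u[1]/s+o[1])
print('fix knuckle top px',proj('top',loc(x,(.092,-.085,.11))),proj('scene',loc(x,(.092,-.085,.11))))
x2,_,_=fit(L)
for dx in(-.006,0,.006): print('loose',dx,proj('top',loc(x2,(.092+dx,.085,.08))),proj('scene',loc(x2,(.092+dx,.085,.08))))
# pin
print('pin top tri',tri('top',(85+85/6,200+123/6),'scene',(395+322/6,380+245/6)))
print('hole',tri('top',(85+207/6,200+168/6),'scene',(395+250/6,380+378/6)))
for p in [(182,45),(293,75),(237,290),(118,262)]: print('blk',at_z('top',85+p[0]/6,200+p[1]/6,.05))
for p in [(85,337),(140,495),(422,410),(350,262)]: print('blkS',at_z('scene',395+p[0]/6,380+p[1]/6,.05))
print('cone',at_z('top',85+238/6,200+490/6,.0), at_z('scene',395+532/6,380+212/6,0))
E
```

```text
F [0.5622 0.0623 0.1575] 9.02
[[-0.4, -1.9], [0.5, -1.0], [-0.1, -1.0], [-0.7, -0.9], [-0.3, -1.5], [0.8, -1.7], [0.9, -1.3], [1.9, 0.7]]
F [0.5594 0.0618 0.1657] 9.49
F [0.565  0.0632 0.1509] 8.65
L [ 0.5892 -0.1535  0.1323] 7.58
[[-1.1, -1.0], [0.4, -1.7], [0.8, -0.7], [-1.6, -0.7], [-1.1, -2.8], [1.0, -1.6], [1.3, -1.0], [1.4, 0.7]]
L [ 0.5868 -0.1545  0.1332] 7.63
L [ 0.5921 -0.1514  0.1326] 7.6
bore [ 0.66643832 -0.00720034  0.11      ]
fix knuckle top px [254.56427527 191.36233173] [315.84148476 306.86246881]
loose -0.006 [276.49741083 195.22264421] [307.1897532  296.91215364]
loose 0 [276.19780208 192.86348784] [305.06716855 298.21082472]
loose 0.006 [275.89853237 190.50700117] [302.93546485 299.51507515]
pin top tri (array([0.58764674, 0.33950735, 0.16393737]), np.float64(0.001788088321834611))
hole (array([0.58739825, 0.34134724, 0.04236642]), np.float64(0.002081139849275856))
blk [0.63795041 0.35191533 0.05      ]
blk [0.6251179  0.30459226 0.05      ]
blk [0.53413854 0.32414608 0.05      ]
blk [0.54592012 0.37438795 0.05      ]
blkS [0.62954718 0.30601372 0.05      ]
blkS [0.64230908 0.3531141  0.05      ]
blkS [0.54911007 0.37583305 0.05      ]
blkS [0.53960641 0.32854534 0.05      ]
cone [0.45226835 0.33947283 0.        ] [0.4533076  0.33779907 0.        ]
```

Both cameras agree to within a few mm. The loose half is about 47 mm off in y, about 7 mm behind in x, and 1.4° rotated. Its knuckles look about 4–5 mm back of nominal. I'll take a close wrist view to confirm that before pushing.

```bash
cat >> h.py <<'E'
def q(deg): a=np.radians(deg)/2; return [np.cos(a),np.sin(a),0.,0.]
E
python3 - <<'E'
from h import *
print(manip.current_clock())
manip.move_pose([.63,-.12,.24],q(9))
print(manip.current_clock(),manip.current_tool_pos(),manip.current_q().round(2),manip.current_force())
im,c=snap('wrist','pics/w1.png'); print(c)
import pickle; pickle.dump(c,open('c1.pkl','wb'))
E
```

```text
0.15
2.3 [ 0.62968133 -0.12215733  0.23964699] [ 0.83  0.66 -1.04  1.55  0.59  1.28 -0.13] [-1.12951224 -0.21517776 -0.22515675]
{'vfov': 65.70646984690485, 'cx': 318.3488328171562, 'cy': 236.01238651936643, 'eye': array([ 0.61785778, -0.04326248,  0.39749927]), 'attitude': array([0.98572968, 0.07656768, 0.01115225, 0.14949918])}
```

View pics/w1.png

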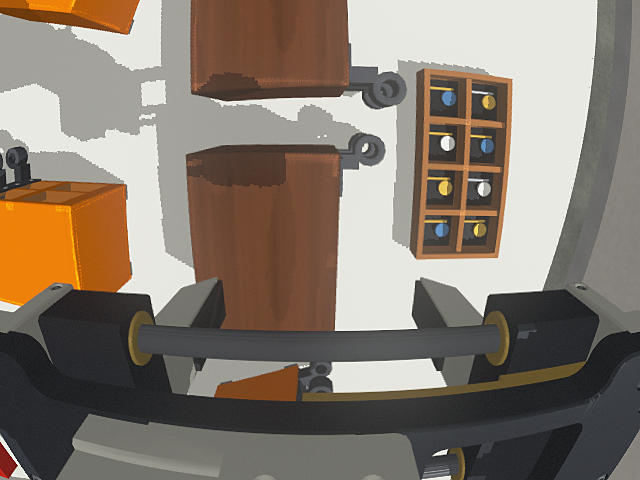

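The wrist view shows the fixed top knuckle near (389,89) and the loose one near (370,149). The top side edges of the loose half (y≈148) and the fixed half (y≈93) are both in view.

Run:
```python
from h import *
t=cv2.imread('pics/w1.png')
crop(t,300,50,130,150,4,'pics/e.png')
crop(t,180,70,110,120,5,'pics/f.png')
```

```text
(no output)
```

View pics/e.png

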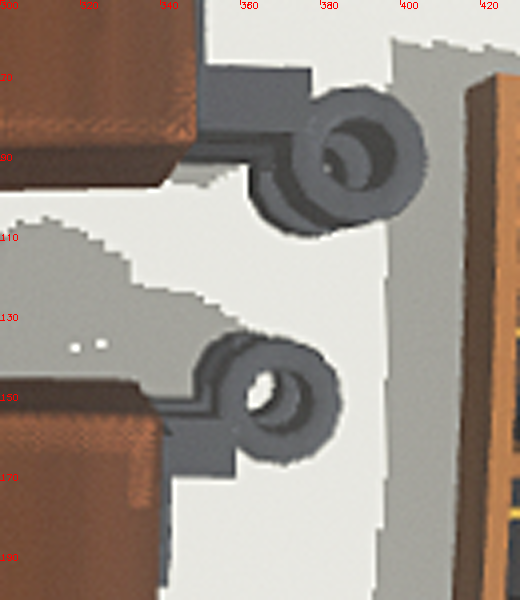

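View pics/f.png

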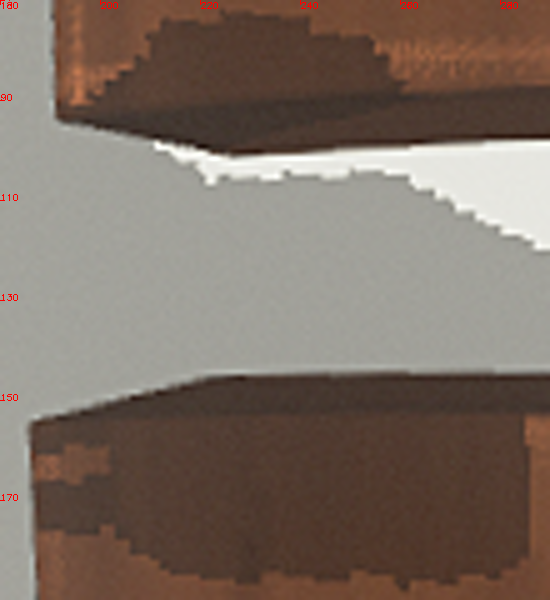

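Run:
```python
from h import *
import pickle; c=pickle.load(open('c1.pkl','rb'))
g=lambda u,z: at_z('wrist',*u,z,c)
for nm,f,b,k,zk,s in (('F',(348.75,85),(191.4,93.6),(390,88.5),.11,-1),('L',(339.5,153.5),(186,154.6),(369.6,150),.08,1)):
    f,b,k=g(f,.12),g(b,.12),g(k,zk)
    a=f-b; L=np.hypot(*a[:2]); u=a[:2]/L; n=np.array([-u[1],u[0]])
    print(nm,'f',f.round(4),'b',b.round(4),'len',L.round(4),'yaw',np.degrees(np.arctan2(u[1],u[0])).round(2),'k',k.round(4),
     'k rel front', ((k-f)[:2]@u+.06).round(4),((k-f)[:2]@n).round(4),'ctr',((f+b)[:2]/2-s*n*.085).round(4))
```

```text
F f [ 0.635  -0.0106  0.12  ] b [ 0.5181 -0.0314  0.12  ] len 0.1187 yaw 10.07 k [ 0.6673 -0.0061  0.11  ] k rel front 0.0926 -0.0012 ctr [0.5617 0.0627]
L f [ 0.6365 -0.0625  0.12  ] b [ 0.5194 -0.079   0.12  ] len 0.1183 yaw 8.01 k [ 0.6641 -0.0579  0.08  ] k rel front 0.088 0.0007 ctr [ 0.5898 -0.1549]
```

The knuckles sit about 4–4.5 mm back of nominal, which agrees with the first estimate. I'll push along y with both open fingers on the outer side, watching the force.

```bash
cat >> h.py <<'E'
PSI=9.3
U=np.array([np.cos(np.radians(PSI)),np.sin(np.radians(PSI))]);N=np.array([-U[1],U[0]])
FC=np.array([.562,.0627])   # fixed centre
def fw(x,y,z): p=FC+U*x+N*y; return [p[0],p[1],z]
def infix(p): d=np.array(p[:2])-FC; return np.array([d@U,d@N])
E
python3 - <<'E'
from h import *
lc=infix((.589,-.1545)); print('loose ctr in fixed',lc)
x0=lc[0]
manip.move_pose(fw(x0,lc[1]-.125,.20),q(PSI)); 
manip.servo_line(fw(x0,lc[1]-.125,.068),vel=.15)
f0=manip.current_force(); print(f0,manip.current_clock())
y=lc[1]-.085-.012
manip.servo_line(fw(x0,y,.068),vel=.12); print((manip.current_force()-f0).round(1))
manip.servo_line(fw(x0,-.255-.0095-.012,.068),vel=.06)
print((manip.current_force()-f0).round(1),infix(manip.current_tool_pos()),manip.current_clock())
np.save('f0.npy',f0)
im,c=snap('wrist','pics/w2.png')
import pickle; pickle.dump(c,open('c2.pkl','wb'))
E
```

```text
loose ctr in fixed [-0.00845525 -0.21870836]
[-0.47220578 -0.36447975  0.71839721] 4.0833
[ 0.5 -0.2 -0.7]
[ 0.6 -0.2 -0.9] [-0.00832882 -0.27569392] 5.2667
```

View pics/w2.png

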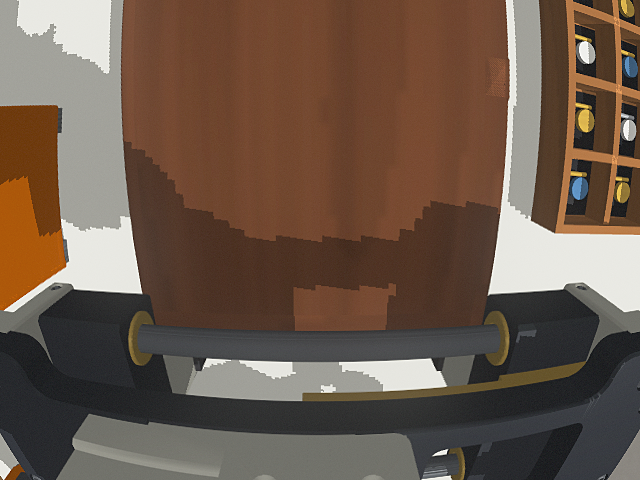

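Run:
```python
from h import *
im,c=snap('scene','pics/s2.png'); crop(im,240,180,200,200,3,'pics/s2c.png')
```

```text
(no output)
```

View pics/s2c.png

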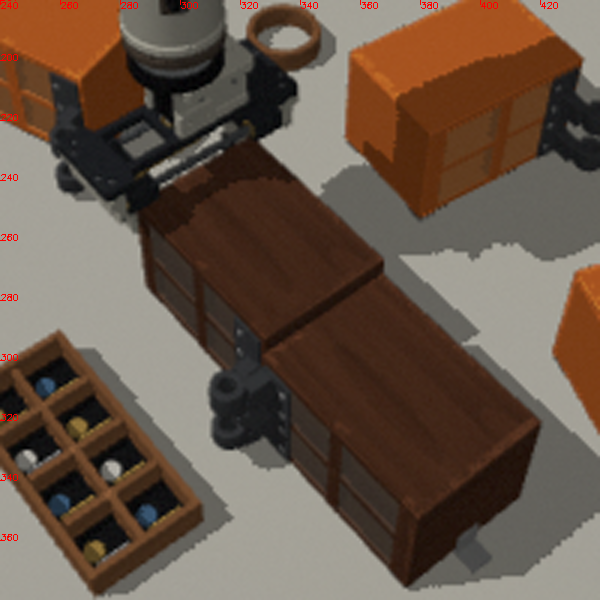

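The half slid along and is now nearly touching. I'll close the remaining gap in small steps, checking force at each one.

Run:
```python
from h import *
f0=np.load('f0.npy'); x0=-.00845
y=-.2757
for i in range(14):
    y+=.0015
    manip.servo_line(fw(x0,y,.068),vel=.03)
    f=manip.current_force()-f0
    print(round(y,4),f.round(1),(f[:2]@N).round(1),infix(manip.current_tool_pos()).round(4))
    if f[:2]@N<-6: break
print(manip.current_clock())
```

```text
-0.2742 [ 0.2  0.2 -0.4] 0.2 [-0.0085 -0.274 ]
-0.2727 [ 0.2 -1.7 -0.1] -1.7 [-0.0086 -0.2733]
-0.2712 [ 1.  -2.  -1.8] -2.1 [-0.0085 -0.2715]
-0.2697 [ 0.  -2.3 -2. ] -2.3 [-0.0085 -0.2695]
-0.2682 [ 1.  -1.6 -0.7] -1.7 [-0.0084 -0.2678]
-0.2667 [ 0.4 -1.6 -2.3] -1.7 [-0.0084 -0.2663]
-0.2652 [ 1.3 -5.8 -1.8] -6.0 [-0.0084 -0.2662]
-0.2637 [ 2.4 -6.5 -2.6] -6.8 [-0.0084 -0.2663]
7.3667
```

The sides are in contact (about 6–7 N). Next I'll back off and push forward from behind, first to about 2 mm short, then look.

Run:
```python
from h import *
x0=-.00845
manip.servo_line(fw(x0,-.285,.068),vel=.1)
manip.servo_line(fw(x0,-.285,.19),vel=.25)
manip.move_pose(fw(-.115,-.17,.19),q(PSI-90))
manip.servo_line(fw(-.115,-.17,.068),vel=.15)
f0=manip.current_force(); np.save('f0.npy',f0); print(manip.current_clock(),infix(manip.current_tool_pos()))
manip.servo_line(fw(-.085,-.17,.068),vel=.1)
x=-.085
while x<-.0705:
    x+=.002
    manip.servo_line(fw(x,-.17,.068),vel=.04)
    f=manip.current_force()-f0
    print(round(x,4),(f[:2]@U).round(1),(f[:2]@N).round(1),infix(manip.current_tool_pos()).round(4))
print(manip.current_clock())
im,c=snap('wrist','pics/w3.png')
import pickle; pickle.dump(c,open('c3.pkl','wb'))
```

```text
10.6583 [-0.11423382 -0.17007938]
-0.083 1.0 -1.1 [-0.0835 -0.1701]
-0.081 0.7 -1.1 [-0.0809 -0.17  ]
-0.079 -2.2 -1.5 [-0.0796 -0.17  ]
-0.077 -3.0 -1.3 [-0.0776 -0.1701]
-0.075 -1.7 -2.0 [-0.0751 -0.17  ]
-0.073 -1.7 -1.6 [-0.0728 -0.17  ]
-0.071 -2.0 -2.7 [-0.0707 -0.17  ]
-0.069 -0.8 -1.5 [-0.0687 -0.1699]
13.1083
```

View pics/w3.png

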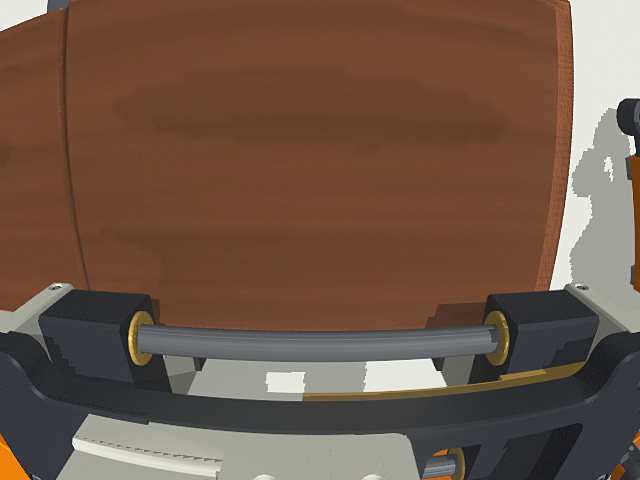

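Run:
```python
from h import *
manip.servo_line(fw(-.08,-.17,.068),vel=.1)
manip.servo_line(fw(-.08,-.17,.17),vel=.25)
manip.move_pose(fw(.012,-.085,.17),q(PSI-90))
manip.sleep(.2)
print(manip.current_clock())
im,c=snap('wrist','pics/w4.png'); print(c['eye'],infix(c['eye']))
import pickle; pickle.dump(c,open('c4.pkl','wb'))
print(proj('wrist',np.array(fw(.092,-.085,.11)),c))
```

```text
14.7417
[ 0.66668372 -0.00867239  0.32704375] [ 0.09177368 -0.08735154]
[314.151868   123.31190134]
```

View pics/w4.png

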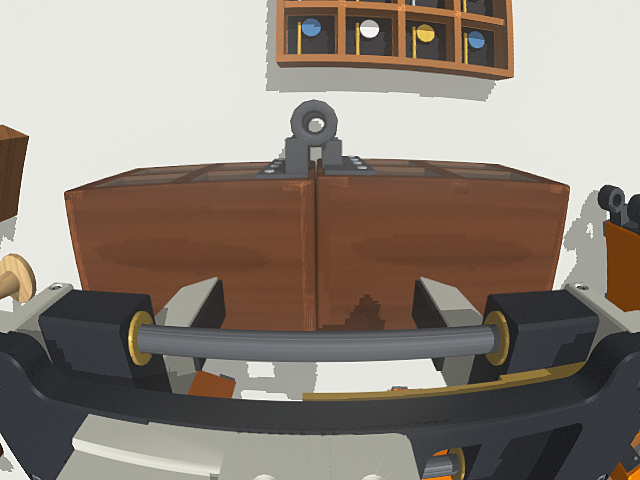

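Run:
```python
from h import *
import pickle
t=cv2.imread('pics/w4.png')
crop(t,280,90,70,70,8,'pics/g.png')
crop(t,240,140,150,60,5,'pics/g2.png')
```

```text
(no output)
```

View pics/g.png

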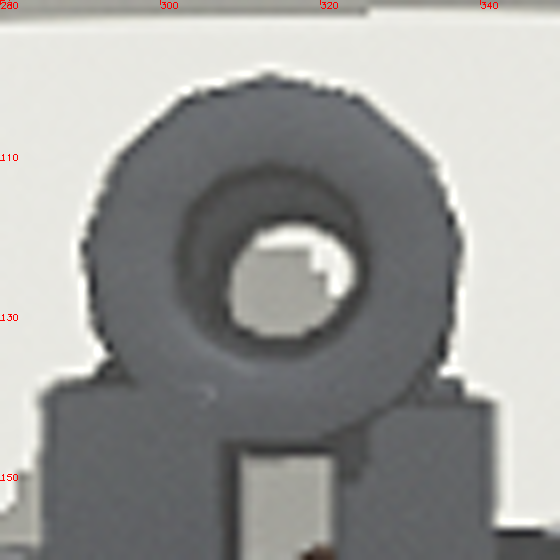

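View pics/g2.png

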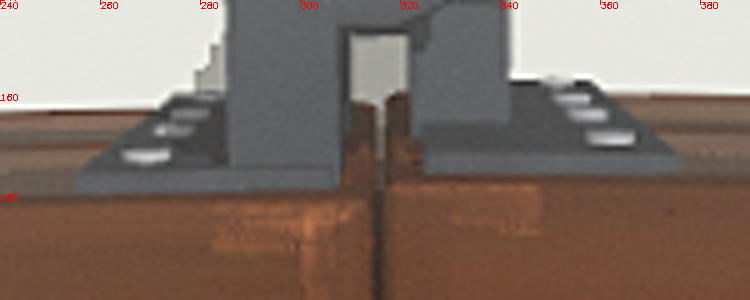

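Run:
```python
from h import *
import pickle; c=pickle.load(open('c4.pkl','rb'))
B=at_z('wrist',314.0,122.6,.11,c); print('bore',B,infix(B))
b=infix(B); t=np.linspace(0,2*np.pi,200)
img=cv2.imread('pics/w4.png')
S=8
def mask(ctr,z):
    pts=np.array([fw(ctr[0]+.007*np.cos(a),ctr[1]+.007*np.sin(a),z) for a in t]); p=(proj('wrist',pts,c)-[280,90])*S
    m=np.zeros((560,560),np.uint8); cv2.fillPoly(m,[p.round().astype(int)],1); return m
def vis(dx,dy):
    m=np.ones((560,560),np.uint8)
    for z in(.11,.084,.056,.036): m&=mask(b,z)
    for z in(.08,.06,.032,.012): m&=mask(b+[dx,dy],z)
    return m
crp=cv2.resize(img[90:160,280:350],None,fx=8,fy=8,interpolation=cv2.INTER_CUBIC)
# threshold: bright inside bore mouth
g=crp.min(2); obs=((g>125)&(mask(b,.11)>0)).astype(np.uint8)
def bd(m): y,x=np.nonzero(m); return x.min(),x.max(),y.min(),y.max(),m.sum()
print('obs',bd(obs))
best=[]
for dx in np.arange(-.008,.0081,.0005):
  for dy in np.arange(-.003,.0021,.0005):
    m=vis(dx,dy); best.append(((m!=obs).sum(),round(dx,4),round(dy,4)))
best.sort(); print(best[:14]); print(bd(vis(0,0)))
```

```text
bore [ 0.66692371 -0.00616273  0.11      ] [ 0.09241608 -0.08491366]
obs (np.int64(230), np.int64(354), np.int64(224), np.int64(334), np.uint64(10610))
[(np.int64(492), np.float64(-0.003), np.float64(-0.0015)), (np.int64(775), np.float64(-0.003), np.float64(-0.001)), (np.int64(827), np.float64(-0.0025), np.float64(-0.0015)), (np.int64(858), np.float64(-0.0035), np.float64(-0.0015)), (np.int64(930), np.float64(-0.003), np.float64(-0.002)), (np.int64(1037), np.float64(-0.0025), np.float64(-0.002)), (np.int64(1068), np.float64(-0.0025), np.float64(-0.001)), (np.int64(1147), np.float64(-0.0035), np.float64(-0.001)), (np.int64(1182), np.float64(-0.0035), np.float64(-0.002)), (np.int64(1344), np.float64(-0.003), np.float64(-0.0005)), (np.int64(1425), np.float64(-0.004), np.float64(-0.0015)), (np.int64(1442), np.float64(-0.002), np.float64(-0.0015)), (np.int64(1485), np.float64(-0.002), np.float64(-0.002)), (np.int64(1501), np.float64(-0.003), np.float64(-0.0025))]
(np.int64(215), np.int64(350), np.int64(197), np.int64(330), np.uint64(14096))
```

Looking down the bores, the fit says the loose knuckles need about 3.0 mm more in +x, and 1.5 mm in +y because the sides opened slightly. I'll do both pushes and recheck with the same view.

```bash
cat > chk.py <<'E'
from h import *
import pickle
def look(tag):
    manip.move_pose(fw(.012,-.085,.17),q(PSI-90)); manip.sleep(.2)
    img,c=snap('wrist',f'pics/{tag}.png'); pickle.dump(c,open(tag+'.pkl','wb'))
    u0,v0=proj('wrist',np.array(fw(.0922,-.085,.11)),c); 
    crop(img,280,90,70,70,8,f'pics/{tag}g.png')
    b=np.array([.0924,-.0849]); t=np.linspace(0,2*np.pi,200)
    def mask(ctr,z):
        pts=np.array([fw(ctr[0]+.007*np.cos(a),ctr[1]+.007*np.sin(a),z) for a in t]); p=(proj('wrist',pts,c)-[280,90])*8
        m=np.zeros((560,560),np.uint8); cv2.fillPoly(m,[p.round().astype(int)],1); return m
    crp=cv2.resize(img[90:160,280:350],None,fx=8,fy=8,interpolation=cv2.INTER_CUBIC)
    m0=np.ones((560,560),np.uint8)
    for z in(.11,.084,.056,.036): m0&=mask(b,z)
    obs=((crp.min(2)>125)&(mask(b,.11)>0)).astype(np.uint8)
    best=[]
    for dx in np.arange(-.006,.0061,.0005):
      for dy in np.arange(-.003,.0021,.0005):
        m=m0.copy()
        for z in(.08,.06,.032,.012): m&=mask(b+[dx,dy],z)
        best.append((int((m!=obs).sum()),round(float(dx),4),round(float(dy),4)))
    best.sort(); print(best[:5])
E
python3 - <<'E'
from chk import *
def ramp(axis,start,stop,step,fixed,lim):
    v=start; f0=manip.current_force()
    while v<stop-1e-6:
        v=min(v+step,stop)
        manip.servo_line(fw(v,fixed,.068) if axis==0 else fw(fixed,v,.068),vel=.03)
        f=(manip.current_force()-f0)[:2]@(U if axis==0 else N)
        print(round(v,4),round(f,1),infix(manip.current_tool_pos()).round(4))
        if f<-lim: break
manip.move_pose(fw(-.085,-.17,.17),q(PSI-90))
manip.servo_line(fw(-.085,-.17,.068),vel=.2)
manip.servo_line(fw(-.072,-.17,.068),vel=.1)
ramp(0,-.072,-.066,.0015,-.17,15)
manip.servo_line(fw(-.085,-.17,.068),vel=.1)
manip.servo_line(fw(-.085,-.17,.17),vel=.25)
manip.move_pose(fw(.004,-.29,.17),q(PSI))
manip.servo_line(fw(.004,-.29,.068),vel=.2)
manip.servo_line(fw(.004,-.271,.068),vel=.1)
ramp(1,-.271,-.262,.001,.004,9)
manip.servo_line(fw(.004,-.285,.068),vel=.1)
manip.servo_line(fw(.004,-.285,.17),vel=.25)
look('w5'); print(manip.current_clock())
E
```

```text
-0.0705 -0.8 [-0.0706 -0.1702]
-0.069 -0.9 [-0.069 -0.17 ]
-0.0675 -1.7 [-0.068 -0.17 ]
-0.066 -5.2 [-0.0667 -0.17  ]
-0.27 -0.1 [ 0.004  -0.2706]
-0.269 -0.1 [ 0.0039 -0.269 ]
-0.268 1.1 [ 0.0041 -0.2678]
-0.267 0.8 [ 0.004  -0.2669]
-0.266 0.0 [ 0.004  -0.2662]
-0.265 -4.2 [ 0.004  -0.2662]
-0.264 -5.9 [ 0.0039 -0.2663]
-0.263 -7.8 [ 0.004  -0.2664]
-0.262 -9.7 [ 0.0039 -0.2664]
[(550, -0.0005, -0.0015), (741, -0.001, -0.0015), (901, -0.0005, -0.001), (1036, -0.0005, -0.002), (1087, -0.001, -0.002)]
25.525
```

View pics/w5g.png

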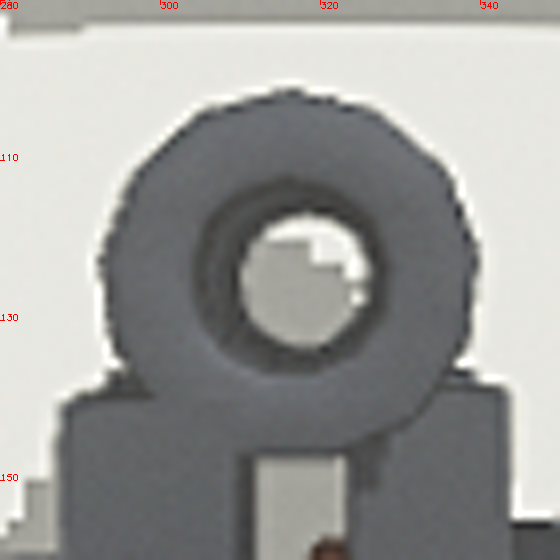

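The side contact is confirmed by force: same stop at -0.2664. The remaining -1.5 mm "dy" therefore looks like camera angle bias. A view rotated 90° should separate bias from true offset in x.

Run:
```python
from h import *
import pickle
manip.move_pose(fw(.092,-.165,.17),q(PSI)); manip.sleep(.2)
img,c=snap('wrist','pics/w6.png'); pickle.dump(c,open('w6.pkl','wb'))
u,v=proj('wrist',np.array(fw(.0924,-.0849,.11)),c); print(u,v,manip.current_clock(),infix(c['eye']))
crop(img,int(u)-35,int(v)-35,70,70,8,'pics/w6g.png')
c5=pickle.load(open('w5.pkl','rb')); print('w5 pred',proj('wrist',np.array(fw(.0924,-.0849,.11)),c5))
```

```text
318.6913605617247 124.30060614347947 27.125 [ 0.09221234 -0.08491116]
w5 pred [316.1636807  124.39675771]
```

View pics/w6g.png

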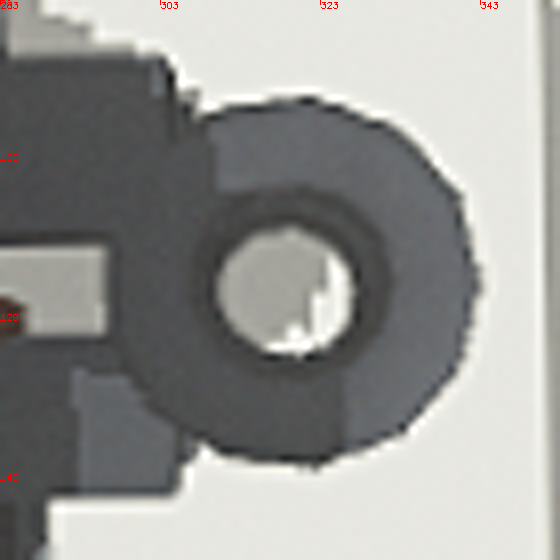

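Run:
```python
from h import *
import pickle
t=np.linspace(0,2*np.pi,150)
def est(tag,mouth,org):
    c=pickle.load(open(tag+'.pkl','rb')); img=cv2.imread(f'pics/{tag}.png')
    b=infix(at_z('wrist',*mouth,.11,c)); print(tag,'bore',b.round(4),at_z('wrist',*mouth,.11,c).round(4))
    def mask(ctr,z):
        pts=np.array([fw(ctr[0]+.007*np.cos(a),ctr[1]+.007*np.sin(a),z) for a in t]); p=(proj('wrist',pts,c)-org)*8
        m=np.zeros((560,560),np.uint8); cv2.fillPoly(m,[p.round().astype(int)],1); return m
    crp=cv2.resize(img[org[1]:org[1]+70,org[0]:org[0]+70],None,fx=8,fy=8,interpolation=cv2.INTER_CUBIC)
    m0=np.ones((560,560),np.uint8)
    for z in(.11,.084,.056,.036): m0&=mask(b,z)
    obs=((crp.min(2)>125)&(mask(b,.11)>0)).astype(np.uint8)
    best=[]
    for dx in np.arange(-.004,.0041,.0005):
      for dy in np.arange(-.003,.0031,.0005):
        m=m0.copy()
        for z in(.08,.06,.032,.012): m&=mask(b+[dx,dy],z)
        best.append((int((m!=obs).sum()),round(float(dx),4),round(float(dy),4)))
    best.sort(); print(best[:6],int(obs.sum()))
est('w5',(316.3,124.5),(280,90)); est('w6',(319.75,124.4),(283,89))
```

```text
w5 bore [ 0.0923 -0.085 ] [ 0.6669 -0.0062  0.11  ]
[(553, -0.0005, -0.0015), (808, -0.0005, -0.001), (847, -0.001, -0.0015), (1124, -0.0005, -0.002), (1158, -0.001, -0.001), (1222, 0.0, -0.0015)] 12778
w6 bore [ 0.093 -0.085] [ 0.6675 -0.0061  0.11  ]
[(410, -0.0005, -0.0015), (856, -0.0005, -0.001), (888, -0.001, -0.0015), (898, -0.0005, -0.002), (1038, 0.0, -0.0015), (1071, -0.001, -0.002)] 12789
```

Both views agree, so the 1.5 mm is real. The first measured yaw of 10° for the fixed half means I held the loose half about 0.8° off, leaving a small gap at the front. I'll push with shut fingers slightly forward of centre so the faces can self-align.

Run:
```python
from chk import *
effector.close(10)
manip.move_pose(fw(.03,-.285,.17),q(PSI))
manip.servo_line(fw(.03,-.285,.068),vel=.2)
f0=manip.current_force()
manip.servo_line(fw(.03,-.27,.068),vel=.1)
y=-.27
while y<-.256:
    y+=.001
    manip.servo_line(fw(.03,y,.068),vel=.04)
    f=(manip.current_force()-f0)[:2]@N
    print(round(y,4),round(f,1),infix(manip.current_tool_pos()).round(4))
    if f<-10: break
manip.servo_line(fw(.03,-.285,.068),vel=.1)
manip.servo_line(fw(.03,-.285,.17),vel=.25)
manip.move_pose(fw(.092,-.165,.17),q(PSI)); manip.sleep(.15)
img,c=snap('wrist','pics/w7.png'); pickle.dump(c,open('w7.pkl','wb'))
crop(img,283,89,70,70,8,'pics/w7g.png'); print(manip.current_clock())
```

```text
-0.269 0.2 [ 0.03   -0.2696]
-0.268 0.2 [ 0.0299 -0.268 ]
-0.267 0.5 [ 0.03   -0.2668]
-0.266 -0.5 [ 0.03   -0.2662]
-0.265 -3.7 [ 0.03   -0.2662]
-0.264 -5.6 [ 0.0302 -0.2661]
-0.263 -7.7 [ 0.0305 -0.2661]
-0.262 -8.8 [ 0.0306 -0.266 ]
-0.261 -11.7 [ 0.0308 -0.266 ]
34.1167
```

View pics/w7g.png

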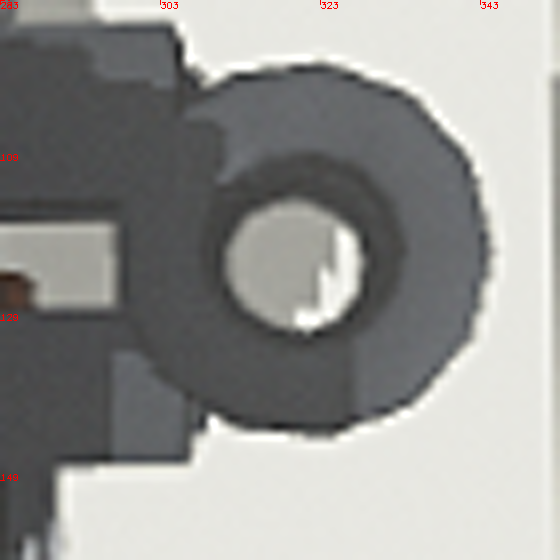

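View pics/w7.png

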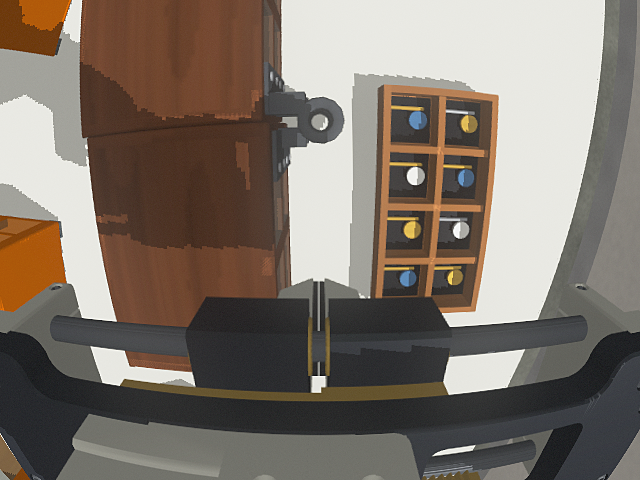

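Run:
```python
from h import *
import pickle
from scipy.optimize import minimize
t=np.linspace(0,2*np.pi,150)
D={}
for tag,mouth,org in (('w5',(316.3,124.5),(280,90)),('w6',(319.75,124.4),(283,89)),('w7',(321.25,120.5),(283,89))):
    c=pickle.load(open(tag+'.pkl','rb')); img=cv2.imread(f'pics/{tag}.png')
    crp=cv2.resize(img[org[1]:org[1]+70,org[0]:org[0]+70],None,fx=8,fy=8,interpolation=cv2.INTER_CUBIC)
    def run(eb,ret=False):
        c2=dict(c); R_=R.from_quat(c['attitude']); c2['attitude']=(R_*R.from_rotvec([eb[0],eb[1],0])).as_quat()
        b=infix(at_z('wrist',*mouth,.11,c2))
        def mask(ctr,z):
            pts=np.array([fw(ctr[0]+.007*np.cos(a),ctr[1]+.007*np.sin(a),z) for a in t]); p=(proj('wrist',pts,c2)-org)*8
            m=np.zeros((560,560),np.uint8); cv2.fillPoly(m,[p.round().astype(int)],1); return m
        m0=np.ones((560,560),np.uint8)
        for z in(.11,.084,.056,.036): m0&=mask(b,z)
        mm=mask(b,.11); obs=((crp.min(2)>125)&(mm>0)).astype(np.uint8)
        best=[]
        for dx in np.arange(-.003,.0031,.0005):
          for dy in np.arange(-.0025,.0021,.0005):
            m=m0.copy()
            for z in(.08,.06,.032,.012): m&=mask(b+[dx,dy],z)
            best.append((int((m!=obs).sum()),round(float(dx),4),round(float(dy),4)))
        best.sort(); return b.round(4),best[:3]
    print(tag,run((0,0)))
    if tag!='w7':
      for e in ((.01,0),(-.01,0),(0,.01),(0,-.01)): print('  ',e,run(e))
```

```text
w5 (array([ 0.0923, -0.085 ]), [(553, -0.0005, -0.0015), (808, -0.0005, -0.001), (847, -0.001, -0.0015)])
   (0.01, 0) (array([ 0.0945, -0.085 ]), [(895, 0.0005, -0.0015), (1138, 0.0005, -0.001), (1305, 0.001, -0.0015)])
   (-0.01, 0) (array([ 0.0902, -0.085 ]), [(929, -0.0015, -0.0015), (1074, -0.0015, -0.001), (1098, -0.002, -0.0015)])
   (0, 0.01) (array([ 0.0923, -0.0871]), [(1054, -0.0005, -0.0025), (1228, -0.0005, -0.002), (1366, -0.001, -0.0025)])
   (0, -0.01) (array([ 0.0923, -0.0829]), [(1210, -0.0005, -0.0005), (1287, -0.0005, 0.0), (1426, -0.001, -0.0005)])
w6 (array([ 0.093, -0.085]), [(410, -0.0005, -0.0015), (856, -0.0005, -0.001), (888, -0.001, -0.0015)])
   (0.01, 0) (array([ 0.093 , -0.0828]), [(1163, -0.0005, -0.0005), (1336, -0.0005, 0.0), (1526, -0.001, -0.0005)])
   (-0.01, 0) (array([ 0.093 , -0.0871]), [(1019, -0.0005, -0.0025), (1444, -0.0005, -0.002), (1485, -0.001, -0.0025)])
   (0, 0.01) (array([ 0.0951, -0.0849]), [(850, 0.0005, -0.0015), (1225, 0.0005, -0.001), (1250, 0.001, -0.0015)])
   (0, -0.01) (array([ 0.0909, -0.085 ]), [(798, -0.0015, -0.0015), (1181, -0.0015, -0.001), (1270, -0.002, -0.0015)])
w7 (array([ 0.0931, -0.0851]), [(736, -0.0005, -0.0005), (807, -0.001, -0.001), (825, -0.0005, -0.001)])
```

The view shows the seam closed (line from (80,135) to (280,120)) and the bores lined up to under about 1 mm. The 12 mm pin passes with up to 2 mm of offset. Next is the pin, starting with a wrist view from above it.

Run:
```python
from h import *
import pickle
effector.open_jaws()
manip.servo_line([*manip.current_tool_pos()[:2],.24],vel=.25)
p=np.array([.588,.340])-N*.08
manip.move_pose([*p,.24],q(PSI)); manip.sleep(.15)
img,c=snap('wrist','pics/w8.png'); pickle.dump(c,open('w8.pkl','wb'))
print(proj('wrist',np.array([.588,.34,.17]),c),c['eye'],manip.current_clock(),manip.current_q().round(2))
crop(img,280,80,80,80,7,'pics/w8g.png')
```

```text
[316.14380439 120.07936114] [0.58979765 0.3377132  0.39750242] 37.5417 [ 0.24  0.71 -1.09  1.51  0.64  1.32 -0.76]
```

View pics/w8.png

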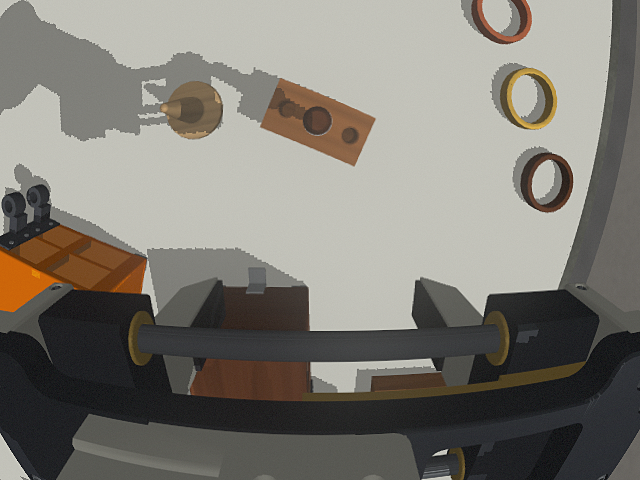

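View pics/w8g.png

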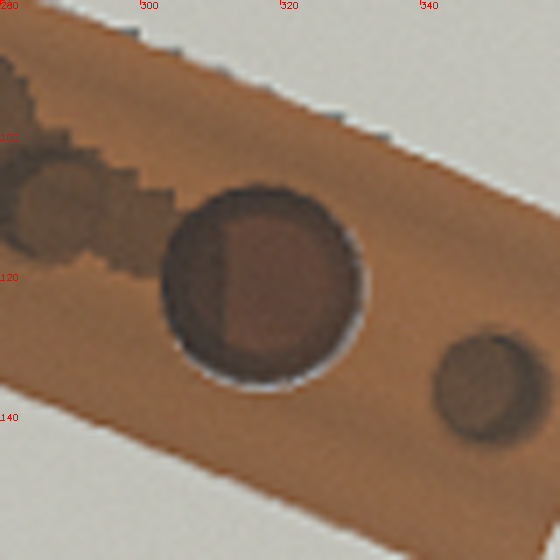

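The pin head is seen straight down at about (317.4,120.6). I'll compute its position and grasp.

Run:
```python
from h import *
import pickle
c=pickle.load(open('w8.pkl','rb')); p=at_z('wrist',317.4,120.6,.168,c); print(p)
np.save('pin.npy',p)
manip.move_pose([p[0],p[1],.215],q(PSI))
manip.servo_line([p[0],p[1],.131],vel=.12)
f0=manip.current_force()
effector.close(30); print('gap',manip.current_finger_gap(),manip.current_tool_pos(),(manip.current_force()-f0).round(1))
np.save('f0.npy',f0)
manip.servo_line([p[0],p[1],.25],vel=.2)
print('gap',manip.current_finger_gap(),manip.current_clock(),(manip.current_force()-f0).round(1))
im,c=snap('scene','pics/s3.png'); crop(im,400,330,110,130,4.5,'pics/s3c.png')
```

```text
[0.58878896 0.33982348 0.168     ]
gap 0.017250459069304266 [0.58874436 0.33982291 0.13099531] [ 0.1  0.2 -0.6]
gap 0.017428211207257405 40.7 [ 0.   0.8 -1.8]
```

View pics/s3.png

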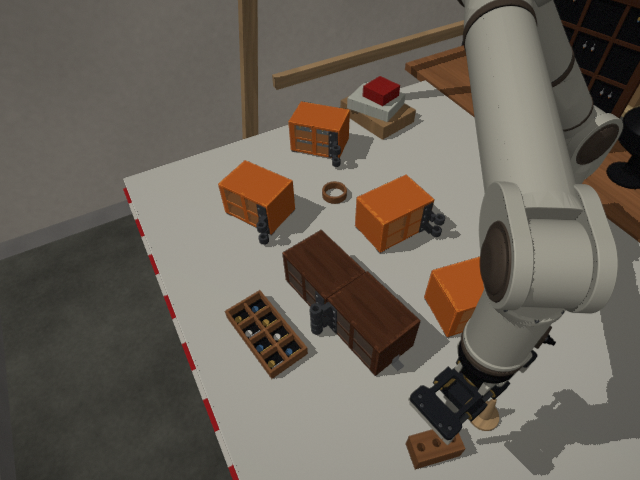

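The pin is held (gap 17.4 mm) and the block is empty. Now over the bore and down, watching force.

Run:
```python
from h import *
b=[.6673,-.0061]
manip.servo_line([*manip.current_tool_pos()[:2],.28],vel=.25)
manip.move_pose([*b,.27],q(PSI))
manip.servo_line([*b,.243],vel=.15)
manip.sleep(.2); f0=manip.current_force(); np.save('f0.npy',f0)
print(manip.current_tool_pos(),manip.current_clock())
z=.243
while z>.203:
    z-=.004
    manip.servo_line([*b,z],vel=.06)
    f=manip.current_force()-f0
    print('tip',round(z-.121,3),f.round(1),(manip.current_tool_pos()-[*b,z]).round(4))
    if np.linalg.norm(f)>8: break
print(manip.current_clock(),manip.current_wrist_torque())
im,c=snap('wrist','pics/w9.png')
```

```text
[ 0.66778625 -0.00542794  0.24405174] 42.8833
tip 0.118 [-0.6  0.2 -1. ] [-0.0001 -0.0002 -0.0002]
tip 0.114 [-0.8  1.  -1.7] [-0.0003 -0.0002 -0.0004]
tip 0.11 [-0.5  1.1 -1. ] [-0.0002 -0.0001 -0.0004]
tip 0.106 [-0.6  0.7  0.2] [-0.0002 -0.0001 -0.0004]
tip 0.102 [-0.9  0.4 -0.6] [-0.0002 -0.0001 -0.0004]
tip 0.098 [-0.5  1.6 -1.5] [-0.0002 -0.0001 -0.0004]
tip 0.094 [-0.2  0.6 -0.9] [-0.0002 -0.0001 -0.0004]
tip 0.09 [-0.   0.4  0.1] [-0.0002 -0.0001 -0.0004]
tip 0.086 [ 0.1  1.3 -0.2] [-0.0002 -0.0001 -0.0004]
tip 0.082 [-0.7  1.6 -1.1] [-0.0002 -0.0001 -0.0004]
45.3833 [ 0.00142825 -0.09751294 -0.03177751]
```

View pics/w9.png

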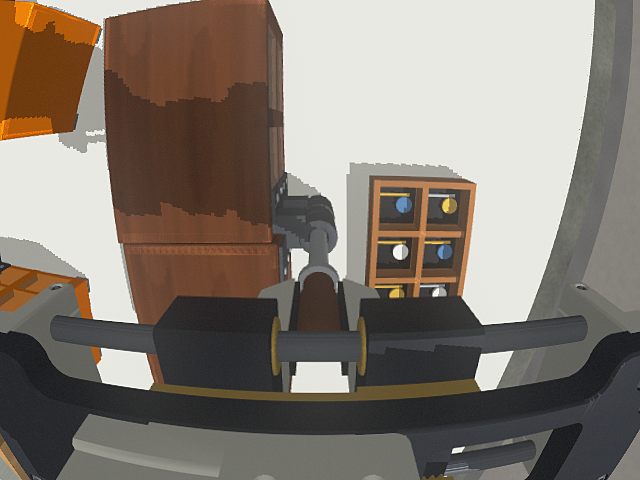

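The pin went into the first knuckle without contact force. I'll continue down through the others to the collar.

Run:
```python
from h import *
b=[.6673,-.0061]; f0=np.load('f0.npy')
z=.203
while z>.1275:
    z-=.004 if z>.135 else .001
    manip.servo_line([*b,z],vel=.07)
    f=manip.current_force()-f0
    print('tip',round(z-.121,3),f.round(1),(manip.current_tool_pos()-[*b,z]).round(4))
    if np.linalg.norm(f)>9: break
print(manip.current_clock())
```

```text
tip 0.078 [-0.5  0.7 -1.4] [-0.0002 -0.0001 -0.0004]
tip 0.074 [-0.3  0.2  0.3] [-0.0002 -0.0001 -0.0004]
tip 0.07 [-0.9  1.1 -0.9] [-0.0002 -0.     -0.0004]
tip 0.066 [-0.7  1.2 -0.8] [-0.0001 -0.     -0.0004]
tip 0.062 [ 0.2 -0.1 -0.9] [-0.0001  0.     -0.0003]
tip 0.058 [-0.8  0.4 -1.3] [-0.0001  0.     -0.0003]
tip 0.054 [-0.6  0.3 -0.1] [-0.0001  0.0001 -0.0003]
tip 0.05 [-0.  -0.4 -1. ] [-0.0001  0.0001 -0.0003]
tip 0.046 [-1.9  0.  -0.4] [-0.0001  0.     -0.0003]
tip 0.042 [-0.4 -0.3 -2. ] [-0.0001  0.     -0.0003]
tip 0.038 [-1.1  0.4 -0.9] [-0.0001  0.0001 -0.0004]
tip 0.034 [-1.   0.4 -0.8] [-0.0001  0.     -0.0003]
tip 0.03 [-1.1  0.7 -1.4] [-0.0001  0.0001 -0.0003]
tip 0.026 [-1.1  0.3 -1.1] [-0.0001  0.0001 -0.0004]
tip 0.022 [-0.3  0.8 -0.6] [-0.0001  0.0001 -0.0003]
tip 0.018 [-1.2  0.4 -0.9] [-0.0001  0.     -0.0003]
tip 0.014 [-0.4  0.2 -1.1] [-0.0001  0.     -0.0003]
tip 0.013 [-0.6  0.5 -1.8] [ 0. -0. -0.]
tip 0.012 [-0.9  0.2 -0.8] [ 0. -0. -0.]
tip 0.011 [-1.8 -0.1 -1.5] [-0.     -0.     -0.0001]
tip 0.01 [-1.1 -0.6 -0.6] [-0.      0.     -0.0001]
tip 0.009 [-1.   0.6 -1.1] [-0.0001  0.     -0.0001]
tip 0.008 [-1.2  0.3 -0.7] [ 0.     -0.0001  0.    ]
tip 0.007 [-4.4 -1.4  7.2] [ 0.0001 -0.      0.0009]
tip 0.006 [-6.  -0.2 12.8] [0.0001 0.     0.0019]
51.6833
```

The collar contacts at TCP z≈0.1285, as predicted (0.129). I'll release, retreat and check.

Run:
```python
from h import *
import pickle
b=[.6673,-.0061]
effector.open_jaws()
manip.servo_line([*b,.24],vel=.2)
p=np.array(b)-N*.13
manip.move_pose([*p,.24],q(PSI)); manip.sleep(.2)
im,c=snap('wrist','pics/w10.png'); pickle.dump(c,open('w10.pkl','wb'))
im2,c2=snap('scene','pics/s4.png'); crop(im2,280,230,100,110,5.4,'pics/s4c.png')
print(manip.current_clock())
crop(im,250,100,130,110,6,'pics/w10g.png')
```

```text
54.5333
```

View pics/w10.png

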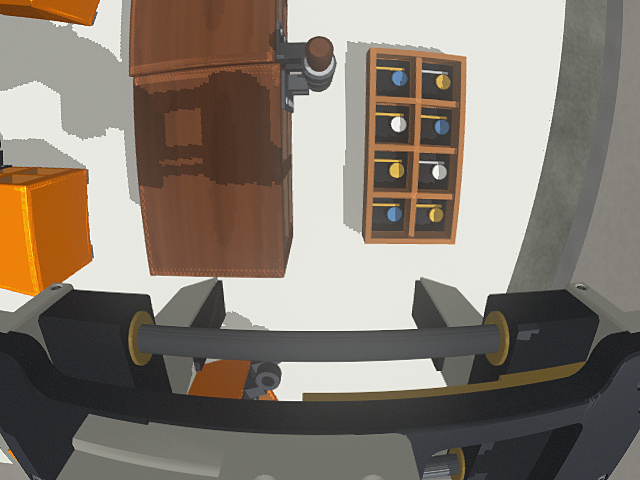

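View pics/s4c.png

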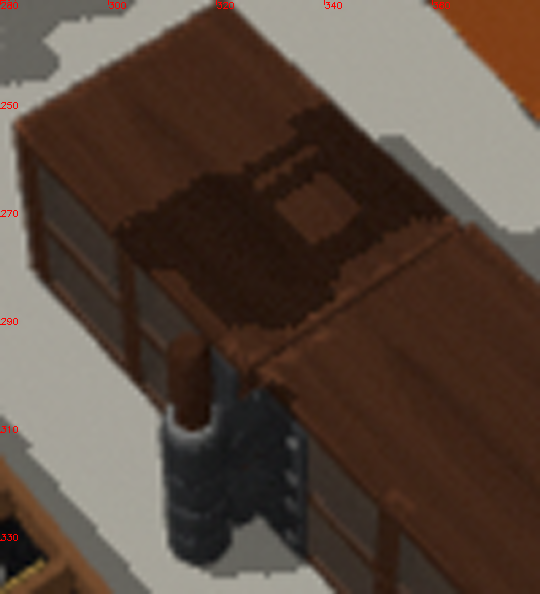

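View pics/w10g.png

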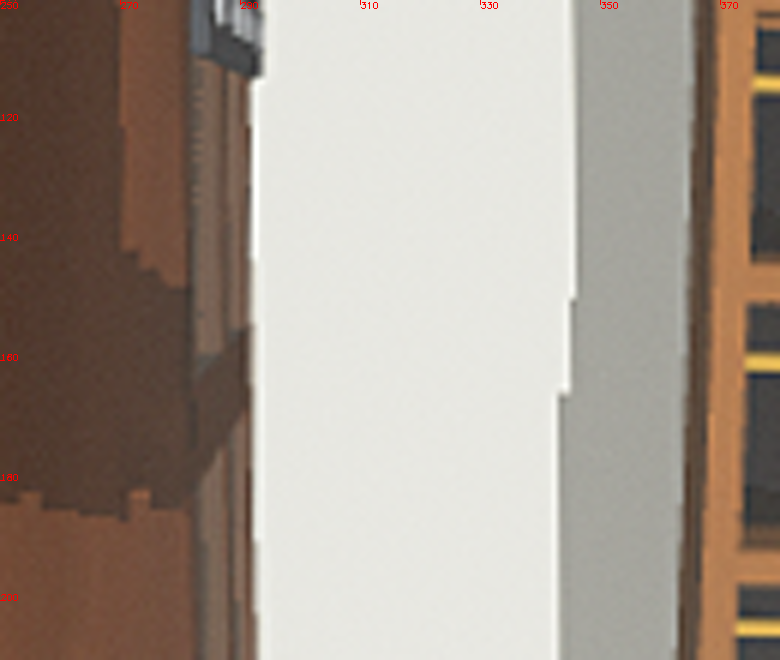

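View pics/s4.png

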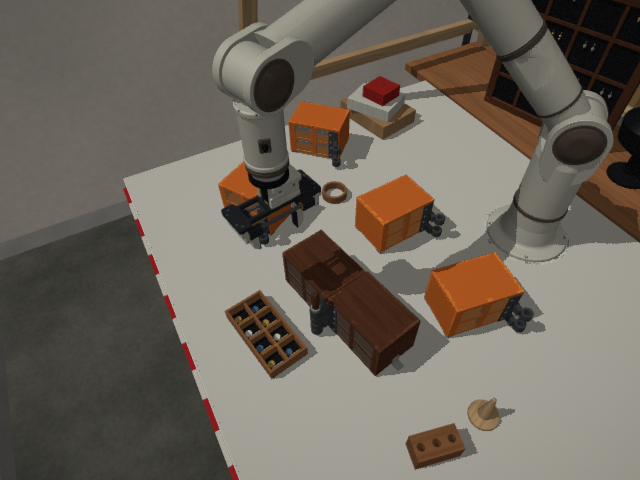

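Run:
```python
from h import *
import pickle
im=cv2.imread('pics/w10.png'); crop(im,270,25,80,90,7,'pics/w10h.png')
crop(im,120,50,180,50,4.4,'pics/w10s.png')
c=pickle.load(open('w10.pkl','rb')); b=[.6673,-.0061]
print([proj('wrist',np.array([*b,z]),c).round(1).tolist() for z in (.168,.172,.11)], [proj('scene',np.array([*b,z])).round(1).tolist() for z in (.168,.172,.11)])
```

```text
[[318.6, 47.7], [318.6, 46.3], [318.6, 62.9]] [[315.0, 292.6], [314.9, 291.6], [315.7, 307.4]]
```

View pics/w10h.png

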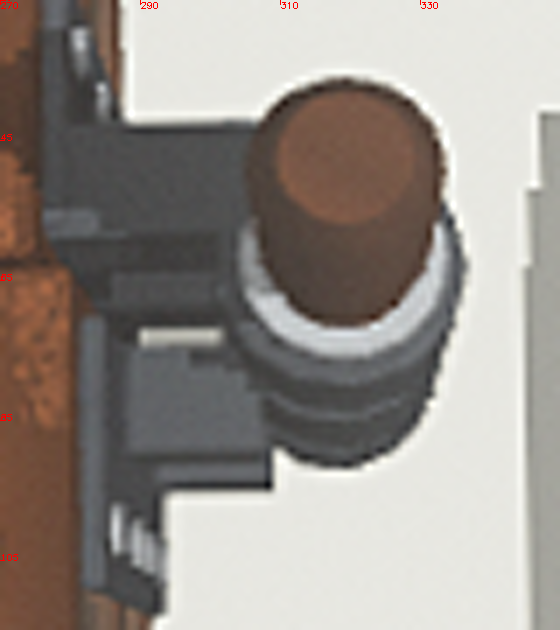

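View pics/w10s.png

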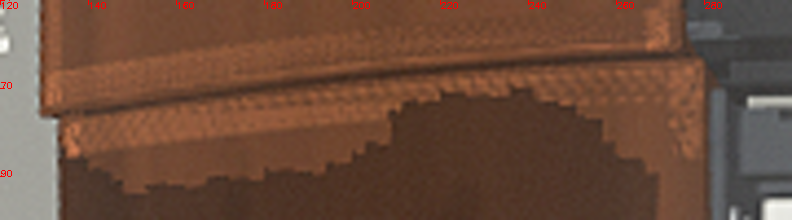

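Run:
```python
from h import *
print(manip.current_clock(),manip.current_finger_gap(),manip.current_force().round(1)); manip.hand_in()
```

```text
54.5333 0.09173467313591549 [ 0.1 -0.5 -0.1]
the job is handed in; nothing more can be done
```

The case is set up and handed in at 54.5 s of the 72 s allowed, with the gripper open and touching nothing. I pushed the loose half against the fixed half and moved it forward to allow for its knuckles sitting about 4 mm back. I then lowered the hinge pin through all four knuckles, and the gripper met almost no resistance until the collar landed.

**Last checks:**
- **Collar:** it landed at the predicted height. After release, the top of the pin was within about 1–2 mm of where it should be, and the collar looks seated on the top knuckle.
- **Case and stock:** both halves stand upright. In the last scene picture the tray, bangle, ring cone, pin block and orange cases look to be where they started.
- **Seam (small disagreement):** the pushes ended in firm contact of about 10–12 N. The pictures still suggest a gap of up to about 1 mm towards the front, which is near the limit of what I could measure. I did not push again after the pin was in.

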